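Fill the media box at the grinding-ball stand

ROBOT

A 6-joint arm with a two-finger parallel gripper is mounted at the origin on the work surface. World frame = base frame: x ahead of the robot, y to its left, z up, the work surface at z = 0. Lengths are in m, angles in degrees, forces in N, time in s.
With the tool pointing down it reaches from about 0.3 to 0.75 m from the base axis. Payload 8.5 kg.
Tool frame: the origin (TCP) lies midway between the tips of the shut fingers; the grasp point (between the pads) lies 19 mm behind it (env.hold_point_z is the distance from the TCP to the grasp point, in m); z points along the fingers, y is the line along which they close (so a half turn about z gives the same grasp; the last joint's range is limited). The gripper opens to 85 mm and grips with 20 to 120 N. Pads are 22 mm wide; open, the fingers measure 114 mm over their backs; the gripper's body (76 mm by 85 mm) begins 54 mm behind the grasp point. The pads swing forward as they close: fully open they stand 13 mm farther back than shut.
Start: joints at [52.695, 21.807, 74.336, -0, 83.858, -12.336], TCP at [0.232, 0.499, 0.231] pointing down, gripper open.
Joint ranges: [-178.18, 178.18], [-50.72, 133.34], [12.68, 142.11], [-81.47, 261.47], [9.98, 163.14], [-165.26, 165.26]. Speed limits (degrees/s): [136.94, 136.94, 180, 180, 180, 180].

INTERFACE

Orientations are given as a 3x3 rotation matrix whose columns are the frame's x, y, z axes.
In Python, from rig import observe, get_image, camera_info, env gives the robot as it stands.
- The arm moves only by the tool drive_tool, never from a script. Its arguments are lists of equal length, an entry for each row: "offset": the shift along the tool's x, y, z in units of 40 mm (1.0 is 40 mm), a list of three; "turn": the turn, a rotation vector about the tool's x, y, z in units of 6 degrees (1.0 is 6 degrees), a list of three; "hand": the opening, from 0 (shut) to 1 (fully open). A call has exactly 10 rows; each row shifts and turns the commanded pose from where the row before left it, along the tool's axes as they then stand; what a row does not reach is not made up. A row lasts 1/8 s, in which the tool goes at most 62.5 mm and 10.7 degrees, less where a joint would pass 70% of its speed; a pose out of reach is approached as far as the arm can. A call is refused whole if a number of a shift passes 1 or a number of a turn 1, either way. A call with a gripper value outside its range is refused whole. The fingers move at their own pace and stop on an object; "newtons" is the grip in N (left out, the last holds). Time passes only in rows, so rows that do not move let the fingers close, or fill a call up. It gives the time, the measured TCP pose, the force, the opening and the grip force at its end, in the units of the state.
- observe(): the state, without advancing time (a new reading comes with each control period).
- get_image(name): name is "scene" or "top"; returns the picture (400x640x3 uint8, blue, green, red); there is no depth.
- camera_info(name): a dict with "fx", "fy", "cx", "cy" (pixels), "k1" (the pictures are not rectified: a ray, as slopes to the right and down, at radius r is drawn at 1 + k1 r^2 times it, then the intrinsics apply), "world_to_cam" (4x4, takes a point from world to camera coordinates). Camera axes: x right, y down, z forward; pixel columns grow to the right and rows downward; lengths in m; the calibration is good to about 2 mm. A picture is of the moment at which its call begins. camera_info takes no time and is no camera call.
- env.close_job(): hands the job in; it is judged then, once.
The state is a dict: "time_s": time; "q": joint angles; "qvel": joint speeds; "joint_efforts": joint torques, N m; "position": TCP position; "tool_rot": TCP orientation; "ft_force": force on the tool from outside, world axes, zero at the start; "wrist_torque": the same for the moment, N m; "grip_width": finger opening in m; "gripper_force": force on a finger pad.
Only numpy, scipy, OpenCV 4.12 (cv2) and the standard library are available. Lean on these libraries where they do the work, as an engineer would, in place of code of your own. Each camera call takes 0.05 s, during which the arm holds its last target. There are 200 camera calls.

TASK

First push the receiving box along its runners until it is fully home under the spout of the filling stand. Then take the scoop by its handle and tip all six grinding balls into the stand's hopper, so that they run down the chute into the box, and set the empty scoop down upright in the middle of its black mat. Leave the box home, and the sprayer, the clay cup, the clay maquette and the glaze jar where they stand.

Things in the scene. Friction and masses are not known exactly. Their poses are not given: they have to be found in the camera images.
- box (a joint): Slide of the receiving box on the runners of the filling stand, in m: 0 = pulled right out to the stand's front, 0.130 = fully home against its stop, under the spout. Grows as the box is pushed along the stand's +x; about 2.5 N of rubbing; it stays where it is left. Starts between 0 and 0.05.
- box_handle (a point): Centre of the black bar handle on the front (-x) of the receiving box; moves with it, 45 mm above the bench. The bar is 10 mm thick, 70 mm long along y, and its centre is 30 mm out from the box's flat front. Axes as the stand's: +x = direction in which the box is pushed home, z up.
- box_in (a point): Centre of the inner floor of the receiving box, moving with it; axes as the stand's. The box is translucent blue with a blue rim, 160 (x) x 124 (y) x 55 mm high outside, walls and floor 3 mm, its rim 74 mm above the bench.
- chute_edge (a point): Middle of the lower front edge of the chute, fixed to the stand, 153 mm above the bench; axes as the stand's. With the box home the bar handle's centre is 18 mm further in (+x) than this edge, so the gripper must lean back 35 to 45 degrees to follow the handle in. From this edge the chute's front wall, 106 mm wide, rises leaning away to +x; in front of the edge nothing is above the runners.
- hopper (a point): Point in the middle of the open top of the aluminium chute (the hopper), 183 mm above the bench; axes as the stand's. The chute is an open trough 100 mm wide inside (y), its floor sloping down 30 degrees to +x, 120 mm above the bench under this point. The front wall's top is at x = -38 mm, 205 mm above the bench; the side walls' tops slope with the floor, from 205 mm there to 183 mm beside this point.
- spout (a point): Centre of the spout's open underside at the low end of the chute, 82 mm above the bench, 84 mm further along +x than point hopper; axes as the stand's. The opening is 58 (x) x 100 (y) mm; its end wall is 170 mm high. Beside its front, two blue uprights at y = +-80 mm reach 128 mm above the bench; base plate 370 x 180 mm.
- scoop_grip (a point): Where to grip the steel scoop: centre of its wooden bar handle, 72 mm above the scoop's underside, about over its centre of mass. +x points to the pouring lip, z up. The bar runs along x from -67 to +38 mm of this point, 16 mm wide (y), 20 mm high. The pan is 84 mm wide, walls 42 mm high, its back end 67 mm behind this point. 0.34 kg with the balls (varies).
- scoop_lip (a point): Middle of the scoop's pouring lip (80 mm wide), 93 mm ahead of point scoop_grip along the scoop's x and 43 mm below it; axes as the scoop's. The flat floor ends 58 mm before the lip, then a ramp rises at 25 degrees to it: held level, the balls stay in; tilted 40 to 48 degrees lip down, they roll out.
- mat: Flat black rubber mat 240 (x) x 200 (y) x 3 mm thick, fixed to the bench; the scoop starts on it, and goes back on it. Origin: centre of its underside.
- sprayer: Bystander: white spray bottle with a blue band and a yellow trigger head, 75 mm across, 207 mm high (the head reaches 59 mm to its -x side). Origin: centre of its underside.
- cup: Bystander: clay-coloured open cup, 90 mm across, 85 mm high. Origin: centre of its underside.
- maquette: Bystander: small brown clay model of a vessel with dark bands, 81 mm across, 122 mm high. Origin: centre of its underside.
- jar: Bystander: small amber glaze jar with a white lid, 60 mm across, 65 mm high. Origin: centre of its underside.
- ball1: One of the six white ceramic grinding balls, 22 mm across, loose in the scoop at the start. Origin: its centre.
- ball2: One of the six white ceramic grinding balls, 22 mm across, loose in the scoop at the start. Origin: its centre.
- ball3: One of the six white ceramic grinding balls, 22 mm across, loose in the scoop at the start. Origin: its centre.
- ball4: One of the six white ceramic grinding balls, 22 mm across, loose in the scoop at the start. Origin: its centre.
- ball5: One of the six white ceramic grinding balls, 22 mm across, loose in the scoop at the start. Origin: its centre.
- ball6: One of the six white ceramic grinding balls, 22 mm across, loose in the scoop at the start. Origin: its centre.
Mind the look-alikes: they are no part of the job. Leave any green look-alike of the part that bears scoop_grip alone.

How it is judged:
By the outcome, as a careful person would: the job done as asked, in the order asked, and still so for the second after the job is handed in, with the robot touching nothing.
It also fails if it takes over 72 s, if anything falls off the work surface, if the arm or the gripper's body presses on something with over 40 N, if the wrist force passes 120 N, or if a joint passes its speed limit or range.

## Working session

There is one attempt and no reset: what is moved stays moved. The work goes in short steps, Python scripts to look and compute and a tool call to move; the robot and the scene stay as the last step left them, time stands still between calls to the robot, and variables do not carry over. Pictures are saved under pics/ and viewed, at most 10 in all, crops included, and the job is handed in when it is done.

Besides the shell and the picture viewer there is one more tool, called after "Call:" as a command line: name --argument value ..., lists and objects as JSON in quotes. drive_tool: Moves the arm, as the interface text tells. Its arguments: {"type":"object","properties":{"offset":{"type":"array"},"turn":{"type":"array"},"hand":{"type":"array"},"newtons":{"type":"number"}},"required":["offset","turn","hand"]}

```bash
ls; mkdir -p pics; python3 - <<'E'
from rig import *
import cv2
for n in("scene","top"):
    cv2.imwrite(f"pics/{n}0.png",cv2.resize(get_image(n),None,fx=1.25,fy=1.25,interpolation=cv2.INTER_CUBIC))
    c=camera_info(n);print({k:(v.tolist() if hasattr(v,'tolist') else v) for k,v in c.items()})
print(observe(), env.hold_point_z)
E
```

```text
pics
{'fx': 513.6016876395176, 'fy': 513.6016876395176, 'cx': 314.27268414111296, 'cy': 199.61119169208698, 'k1': -0.10258408091683693, 'world_to_cam': [[-0.7662868521995131, 0.6421089061270754, 0.022374378615997146, 0.39123586514165815], [0.35101395340544206, 0.44755644586810556, -0.8224855210133436, -0.08365469656602262], [-0.5381390755751189, -0.6224061217840003, -0.5683458057423812, 1.8547725647684652], [0.0, 0.0, 0.0, 1.0]]}
{'fx': 392.3046041232232, 'fy': 392.3046041232232, 'cx': 319.7481723408432, 'cy': 202.62978736919547, 'k1': -0.05477304146246627, 'world_to_cam': [[0.013195306001322649, -0.9998536872671417, 0.010885217399399147, 0.0031206181821105947], [-0.9861474738377283, -0.01481301169690046, -0.16520815514960124, 0.5732893767990508], [0.16534522594559148, -0.008554457479478987, -0.9861986501279716, 1.24407450352701], [0.0, 0.0, 0.0, 1.0]]}
{'time_s': 0.1, 'q': array([ 5.26968518e+01,  2.18381849e+01,  7.43778421e+01, -7.21578964e-04,
        8.38568247e+01, -1.23354070e+01]), 'qvel': array([-0.0589682 , -0.16745444, -0.14184726,  0.1288072 , -0.0691925 ,
       -0.07592817]), 'joint_efforts': array([ 5.03314077e-03, -4.49222982e+01, -2.31654739e+01, -2.05383476e-04,
        3.73330622e-03,  2.86585100e-05]), 'position': array([0.23200881, 0.49839919, 0.23077874]), 'tool_rot': array([[-9.06546060e-01,  4.22106221e-01, -7.60611026e-04],
       [ 4.22106827e-01,  9.06545525e-01, -1.01899252e-03],
       [ 2.59405441e-04, -1.24482276e-03, -9.99999192e-01]]), 'ft_force': array([-0.7712727 ,  0.10325712,  0.04869918]), 'wrist_torque': array([0.05495448, 0.0039363 , 0.03439699]), 'gripper_force': 0.0, 'grip_width': 0.08541403840618278} 0.0187
```

View pics/scene0.png

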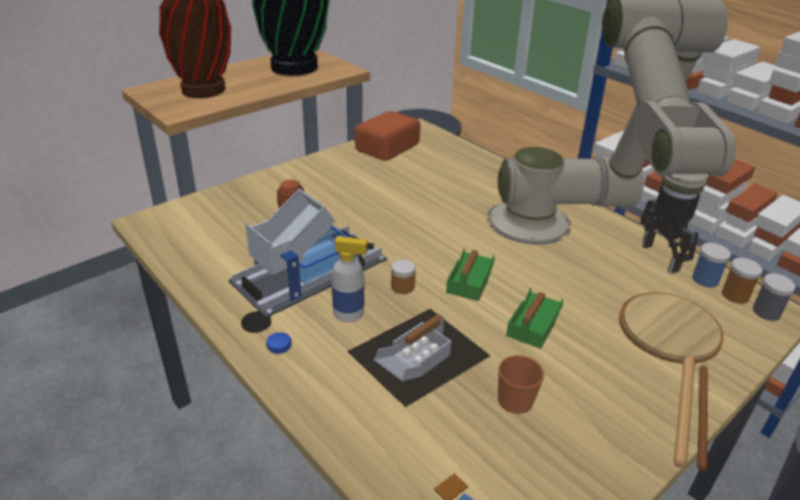

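View pics/top0.png

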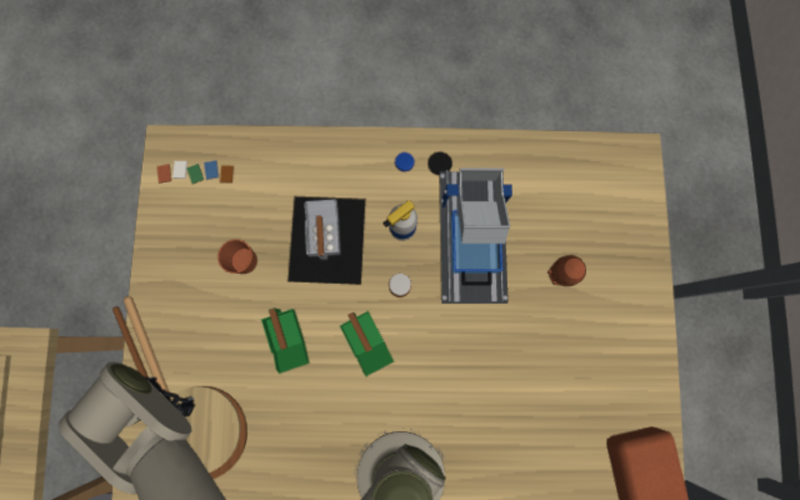

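The top view (1.25x) shows the stand at (475,235) with its chute pointing away from the robot. The scoop is on the mat at (322,230), with the sprayer at (402,220) and the jar at (400,285) between them. I'll enlarge the stand and the scoop.

```bash
cat > h.py <<'E'
from rig import *
import numpy as np, cv2
from scipy.spatial.transform import Rotation as R
from scipy.optimize import least_squares
def proj(n,P):
    c=camera_info(n);T=np.array(c['world_to_cam']);p=np.atleast_2d(P)@T[:3,:3].T+T[:3,3]
    s=p[:,:2]/p[:,2:];s=s*(1+c['k1']*(s**2).sum(1,keepdims=True))
    return s*[c['fx'],c['fy']]+[c['cx'],c['cy']]
def unproj(n,uv,z):
    f=lambda x:(proj(n,[x[0],x[1],z])-uv)[0]
    return least_squares(f,[0.5,0]).x
def crop(n,f,x,y,w,h,s):
    cv2.imwrite(f,cv2.resize(get_image(n)[y:y+h,x:x+w],None,fx=s,fy=s,interpolation=cv2.INTER_CUBIC))
E
python3 - <<'E'
from h import *
im=get_image("top")
a=im[125:250,340:420];b=im[145:240,225:305]
r=lambda x,s:cv2.resize(x,None,fx=s,fy=s,interpolation=cv2.INTER_CUBIC)
A=r(a,4.8);B=r(b,4.8)  # 384x600, 384x456
o=np.zeros((600,784,3),np.uint8);o[:A.shape[0],:384]=A;o[:B.shape[0],400:784]=B
cv2.imwrite("pics/c1.png",o)
crop("scene","pics/c2.png",180,145,220,165,3.6)
E
```

```text
(no output)
```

View pics/c1.png

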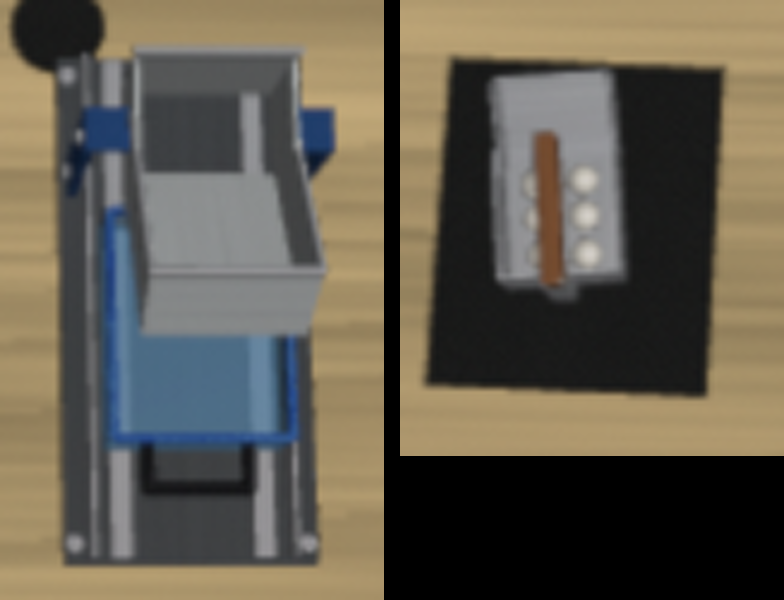

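View pics/c2.png

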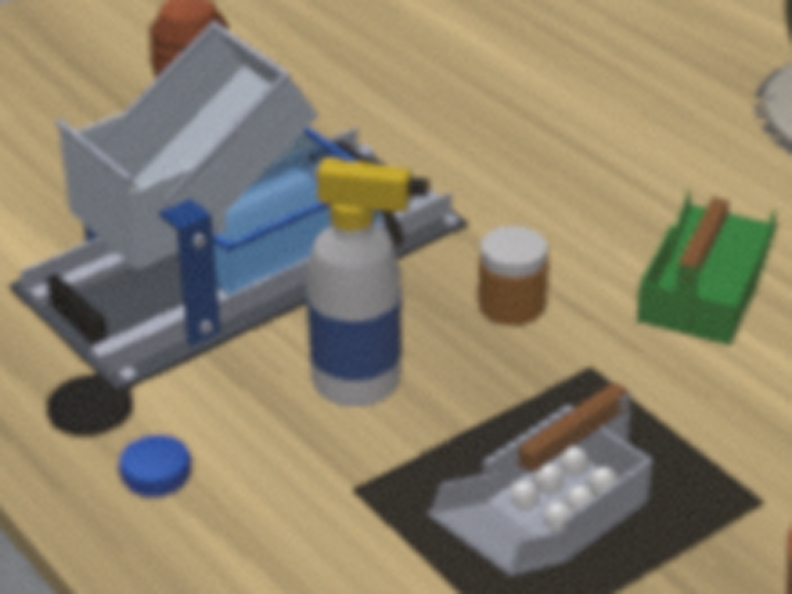

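```bash
python3 - <<'E'
from h import *
np.set_printoptions(precision=4,suppress=True)
S=lambda u,v:[340+(u+.5)/4.8-.5,125+(v+.5)/4.8-.5]
C=lambda u,v:[225+(u-399.5)/4.8-.5,145+(v+.5)/4.8-.5]
K=lambda u,v:[180+(u+.5)/3.6-.5,145+(v+.5)/3.6-.5]
T=lambda u,v:[u/1.25,v/1.25]
for n,p,z in [("handle",S(198,488),.05),("hL",S(143,488),.05),("hR",S(254,488),.05),("bBL",S(66,562),.006),("bBR",S(317,562),.006),("bTL",S(58,60),.006),
 ("wallL",S(138,268),.205),("wallR",S(324,268),.205),("edgeL",S(143,334),.153),("edgeR",S(308,334),.153),("spendL",S(134,50),.17),("spendR",S(302,50),.17),("rimBL",S(108,440),.074),("rimBR",S(297,440),.074),
 ("barF",C(545,133),.085),("barB",C(553,283),.085),("lipL",C(492,78),.032),("lipR",C(610,70),.032),
 ("m1",C(450,58),.003),("m2",C(724,70),.003),("m3",C(706,397),.003),("m4",C(425,384),.003),
 ("ball1",C(584,180),.016),("ball3",C(588,252),.016),("jar",T(400,285),.065),("sprayhead",T(402,212),.2)]:
  print(n,unproj("top",p,z))
for n,p,z in [("barF",K(528,455),.075),("barB",K(618,395),.075),("jar",K(514,243),.065),("sprayBase",K(355,385),.0),("sprTip",K(428,185),.19)]:
  print("scene",n,unproj("scene",p,z))
E
```

```text
handle [ 0.4976 -0.1893]
hL [ 0.497  -0.1517]
hR [ 0.4981 -0.2276]
bBL [ 0.4492 -0.1035]
bBR [ 0.4513 -0.2798]
bTL [ 0.8149 -0.0981]
wallL [ 0.6147 -0.1285]
wallR [ 0.6166 -0.2425]
edgeL [ 0.5838 -0.1384]
edgeR [ 0.5854 -0.2435]
spendL [ 0.7658 -0.1319]
spendR [ 0.768  -0.2403]
rimBL [ 0.5264 -0.1252]
rimBR [ 0.5282 -0.2524]
barF [0.6633 0.2231]
barB [0.5609 0.2135]
lipL [0.7158 0.2709]
lipR [0.7228 0.1876]
m1 [0.7383 0.3078]
m2 [0.7322 0.1088]
m3 [0.4947 0.1155]
m4 [0.5009 0.3136]
ball1 [0.6464 0.2052]
ball3 [0.5946 0.2004]
jar [0.4876 0.0095]
sprayhead [0.6462 0.0084]
scene barF [0.6572 0.2206]
scene barB [0.5614 0.213 ]
scene jar [0.4875 0.0085]
scene sprayBase [0.6565 0.0106]
scene sprTip [0.6052 0.0397]
```

```bash
cat >> h.py <<'E'
B0=np.array([[-1,0,0],[0,1,0],[0,0,-1.]])
def rot(psi,lean): return R.from_euler('ZY',[psi,-lean],degrees=True).as_matrix()@B0
def plan(goals,hand,P=None,Q=None):
    """goals: [(n,pos,rot)]"""
    o=observe()
    if P is None: P=np.array(o['position'])
    if Q is None: Q=np.array(o['tool_rot'])
    off=[];tu=[]
    for n,p,G in goals:
        p=np.array(p,float)
        for i in range(n):
            k=n-i
            d=Q.T@(p-P)/k/.04; r=R.from_matrix(Q.T@G).as_rotvec(degrees=True)/k/6
            d=np.round(d,2);r=np.round(r,2)
            off.append(d.tolist());tu.append(r.tolist())
            P=P+Q@d*.04;Q=Q@R.from_rotvec(r*6,degrees=True).as_matrix()
    print("max",np.abs(off).max(),np.abs(tu).max(),"end",P.round(4))
    for i in range(0,len(off),10): print(str(off[i:i+10]).replace(' ','')+"\n"+str(tu[i:i+10]).replace(' ',''))
    return P,Q
def st():
    o=observe();print(round(o['time_s'],2),o['position'].round(4),o['ft_force'].round(1),o['q'].round(1),round(o['grip_width'],4),o['gripper_force'])
E
python3 - <<'E'
from h import *
G=rot(.8,40)
plan([(20,(.40,-.1905,.20),G),(10,(.463,-.190,.038),G)],0)
E
```

```text
max 0.86 0.33 end [ 0.4629 -0.1899  0.038 ]
[[-0.55,-0.69,0.04],[-0.54,-0.7,0.05],[-0.52,-0.72,0.06],[-0.5,-0.73,0.08],[-0.48,-0.74,0.09],[-0.46,-0.75,0.1],[-0.44,-0.76,0.11],[-0.42,-0.77,0.12],[-0.4,-0.78,0.13],[-0.38,-0.79,0.13]]
[[-0.08,-0.33,-0.21],[-0.08,-0.33,-0.21],[-0.07,-0.33,-0.21],[-0.07,-0.33,-0.21],[-0.08,-0.33,-0.2],[-0.07,-0.33,-0.21],[-0.08,-0.33,-0.2],[-0.07,-0.33,-0.21],[-0.08,-0.33,-0.2],[-0.08,-0.33,-0.21]]
[[-0.36,-0.8,0.14],[-0.34,-0.81,0.14],[-0.32,-0.82,0.15],[-0.29,-0.82,0.15],[-0.27,-0.83,0.16],[-0.25,-0.84,0.16],[-0.22,-0.85,0.16],[-0.2,-0.85,0.16],[-0.17,-0.85,0.16],[-0.15,-0.86,0.16]]
[[-0.07,-0.33,-0.2],[-0.08,-0.33,-0.21],[-0.07,-0.32,-0.2],[-0.08,-0.33,-0.21],[-0.07,-0.32,-0.2],[-0.08,-0.33,-0.21],[-0.07,-0.32,-0.2],[-0.08,-0.33,-0.21],[-0.07,-0.32,-0.2],[-0.08,-0.33,-0.21]]
[[0.14,-0.0,0.41],[0.14,-0.0,0.41],[0.14,-0.0,0.41],[0.14,-0.0,0.41],[0.14,-0.0,0.41],[0.14,-0.0,0.41],[0.14,-0.0,0.41],[0.14,-0.0,0.41],[0.14,-0.01,0.42],[0.14,-0.0,0.41]]
[[0.0,0.0,0.0],[0.0,0.0,0.0],[0.0,0.0,0.0],[0.0,0.0,0.0],[0.0,0.0,0.0],[0.0,0.0,0.0],[0.0,0.0,0.0],[0.0,0.0,0.0],[0.0,0.0,0.0],[0.0,0.0,0.0]]
```

Call:
drive_tool --offset '[[-0.55,-0.69,0.04],[-0.54,-0.7,0.05],[-0.52,-0.72,0.06],[-0.5,-0.73,0.08],[-0.48,-0.74,0.09],[-0.46,-0.75,0.1],[-0.44,-0.76,0.11],[-0.42,-0.77,0.12],[-0.4,-0.78,0.13],[-0.38,-0.79,0.13]]' --turn '[[-0.08,-0.33,-0.21],[-0.08,-0.33,-0.21],[-0.07,-0.33,-0.21],[-0.07,-0.33,-0.21],[-0.08,-0.33,-0.2],[-0.07,-0.33,-0.21],[-0.08,-0.33,-0.2],[-0.07,-0.33,-0.21],[-0.08,-0.33,-0.2],[-0.08,-0.33,-0.21]]' --hand '[0,0,0,0,0,0,0,0,0,0]'

```text
time_s: 1.45
position: [0.3158, 0.1535, 0.2153]
tool_rot: [[-0.915, 0.207, 0.346], [0.208, 0.978, -0.035], [-0.346, 0.04, -0.937]]
ft_force: [0.7, 0.1, 0.2]
grip_width: -0.0001
gripper_force: 0.0
```

Call:
drive_tool --offset '[[-0.36,-0.8,0.14],[-0.34,-0.81,0.14],[-0.32,-0.82,0.15],[-0.29,-0.82,0.15],[-0.27,-0.83,0.16],[-0.25,-0.84,0.16],[-0.22,-0.85,0.16],[-0.2,-0.85,0.16],[-0.17,-0.85,0.16],[-0.15,-0.86,0.16]]' --turn '[[-0.07,-0.33,-0.2],[-0.08,-0.33,-0.21],[-0.07,-0.32,-0.2],[-0.08,-0.33,-0.21],[-0.07,-0.32,-0.2],[-0.08,-0.33,-0.21],[-0.07,-0.32,-0.2],[-0.08,-0.33,-0.21],[-0.07,-0.32,-0.2],[-0.08,-0.33,-0.21]]' --hand '[0,0,0,0,0,0,0,0,0,0]'

```text
time_s: 2.7
position: [0.4243, -0.1735, 0.228]
tool_rot: [[-0.794, 0.018, 0.607], [0.015, 1.0, -0.009], [-0.607, 0.003, -0.794]]
ft_force: [-0.4, -0.7, -0.3]
grip_width: 0.0005
gripper_force: 0.0
```

```bash
python3 - <<'E'
from h import *
st();print(observe()['tool_rot'].round(3))
plan([(10,(.463,-.190,.038),rot(.8,40))],0)
E
```

```text
2.7 [ 0.4243 -0.1735  0.228 ] [-0.4 -0.7 -0.3] [ -54.3    1.6  111.9   39.9   49.6 -165.2] 0.0005 0.0
[[-0.794  0.018  0.607]
 [ 0.015  1.    -0.009]
 [-0.607  0.003 -0.794]]
max 0.44 0.05 end [ 0.463  -0.19    0.0379]
[[0.21,-0.04,0.44],[0.21,-0.04,0.44],[0.22,-0.04,0.43],[0.22,-0.04,0.43],[0.22,-0.04,0.43],[0.22,-0.04,0.43],[0.22,-0.04,0.43],[0.22,-0.05,0.43],[0.23,-0.05,0.43],[0.23,-0.04,0.43]]
[[-0.02,-0.04,-0.02],[-0.02,-0.04,-0.03],[-0.02,-0.04,-0.02],[-0.02,-0.04,-0.03],[-0.01,-0.05,-0.02],[-0.02,-0.04,-0.03],[-0.01,-0.05,-0.02],[-0.02,-0.04,-0.03],[-0.01,-0.05,-0.02],[-0.02,-0.04,-0.03]]
```

Call:
drive_tool --offset '[[0,0,0],[0,0,0],[0,0,0],[0,0,0],[0,0,0],[0,0,0],[0,0,0],[0,0,0],[0,0,0],[0,0,0]]' --turn '[[0,0,1],[0,0,1],[0,0,1],[0,0,1],[0,0,1],[0,0,1],[0,0,1],[0,0,1],[0,0,1],[0,0,1]]' --hand '[0,0,0,0,0,0,0,0,0,0]'

```text
time_s: 3.95
position: [0.4239, -0.1723, 0.2278]
tool_rot: [[-0.38, 0.698, 0.607], [0.875, 0.484, -0.008], [-0.3, 0.528, -0.795]]
ft_force: [0.3, -0.0, -1.2]
grip_width: 0.0
gripper_force: 0.0
```

Call:
drive_tool --offset '[[0,0,0],[0,0,0],[0,0,0],[0,0,0],[0,0,0],[0,0,0],[0,0,0],[0,0,0],[0,0,0],[0,0,0]]' --turn '[[0,0,1],[0,0,1],[0,0,1],[0,0,1],[0,0,1],[0,0,1],[0,0,1],[0,0,1],[0,0,1],[0,0,1]]' --hand '[0,0,0,0,0,0,0,0,0,0]'

```text
time_s: 5.2
position: [0.4239, -0.1723, 0.2277]
tool_rot: [[0.414, 0.678, 0.607], [0.857, -0.516, -0.008], [0.307, 0.524, -0.795]]
ft_force: [0.3, -0.7, 0.2]
grip_width: -0.0001
gripper_force: 0.0
```

```bash
cat >> h.py <<'E'
def rotf(psi,lean): return rot(psi,lean)@np.diag([-1,-1,1.])
E
python3 - <<'E'
from h import *
st()
G=rotf(.8,40)
plan([(10,(.42,-.190,.16),G),(10,(.463,-.190,.038),G)],0)
E
```

```text
5.2 [ 0.4239 -0.1723  0.2277] [ 0.3 -0.7  0.2] [-54.2   1.5 112.1  39.9  49.5 -45. ] -0.0001 0.0
max 0.31 0.98 end [ 0.4631 -0.1899  0.0381]
[[-0.09,-0.07,0.13],[-0.1,-0.06,0.13],[-0.11,-0.05,0.13],[-0.11,-0.04,0.13],[-0.12,-0.03,0.13],[-0.12,-0.02,0.12],[-0.12,-0.01,0.12],[-0.13,0.01,0.12],[-0.12,0.02,0.13],[-0.12,0.03,0.12]]
[[-0.01,0.05,0.97],[-0.01,0.05,0.97],[-0.01,0.05,0.97],[-0.01,0.05,0.97],[-0.01,0.05,0.97],[-0.01,0.05,0.97],[-0.01,0.04,0.98],[-0.0,0.05,0.97],[-0.01,0.04,0.98],[-0.0,0.05,0.97]]
[[-0.11,0.0,0.3],[-0.11,0.0,0.3],[-0.12,0.0,0.3],[-0.11,0.0,0.3],[-0.12,0.0,0.3],[-0.11,0.0,0.31],[-0.12,0.01,0.3],[-0.11,0.0,0.31],[-0.12,0.01,0.3],[-0.11,0.0,0.31]]
[[-0.0,-0.0,0.0],[-0.0,-0.0,0.0],[-0.0,-0.0,0.0],[-0.0,-0.0,0.0],[-0.0,-0.0,0.0],[-0.0,-0.0,0.0],[-0.0,-0.0,0.0],[-0.0,-0.0,0.0],[-0.0,-0.0,0.0],[-0.0,-0.0,0.0]]
```

Call:
drive_tool --offset '[[-0.09,-0.07,0.13],[-0.1,-0.06,0.13],[-0.11,-0.05,0.13],[-0.11,-0.04,0.13],[-0.12,-0.03,0.13],[-0.12,-0.02,0.12],[-0.12,-0.01,0.12],[-0.13,0.01,0.12],[-0.12,0.02,0.13],[-0.12,0.03,0.12]]' --turn '[[-0.01,0.05,0.97],[-0.01,0.05,0.97],[-0.01,0.05,0.97],[-0.01,0.05,0.97],[-0.01,0.05,0.97],[-0.01,0.05,0.97],[-0.01,0.04,0.98],[0,0.05,0.97],[-0.01,0.04,0.98],[0,0.05,0.97]]' --hand '[0,0,0,0,0,0,0,0,0,0]'

```text
time_s: 6.45
position: [0.4201, -0.1901, 0.1601]
tool_rot: [[0.766, 0.015, 0.643], [0.011, -1.0, 0.009], [0.643, -0.0, -0.766]]
ft_force: [0.1, -0.1, 0.2]
grip_width: -0.0001
gripper_force: 0.0
```

Call:
drive_tool --offset '[[-0.11,0,0.3],[-0.11,0,0.3],[-0.12,0,0.3],[-0.11,0,0.3],[-0.12,0,0.3],[-0.11,0,0.31],[-0.12,0.01,0.3],[-0.11,0,0.31],[-0.12,0.01,0.3],[-0.11,0,0.31]]' --turn '[[0,0,0],[0,0,0],[0,0,0],[0,0,0],[0,0,0],[0,0,0],[0,0,0],[0,0,0],[0,0,0],[0,0,0]]' --hand '[0,0,0,0,0,0,0,0,0,0]'

```text
time_s: 7.7
position: [0.4634, -0.1906, 0.0377]
tool_rot: [[0.766, 0.017, 0.643], [0.015, -1.0, 0.009], [0.643, 0.002, -0.766]]
ft_force: [-0.5, 0.2, 0.5]
grip_width: -0.0003
gripper_force: 0.0
```

```bash
python3 - <<'E'
from h import *
st()
G=rotf(.8,40)
plan([(10,(.579,-.1885,.038),G),(10,(.594,-.1885,.038),G)],0)
im=get_image("top");im2=get_image("scene")
r=lambda x,s:cv2.resize(x,None,fx=s,fy=s,interpolation=cv2.INTER_CUBIC)
o=np.hstack([r(im[165:265,335:425],4),r(im2[140:240,230:320],4)])
cv2.imwrite("pics/c3.png",o)
E
```

```text
7.7 [ 0.4634 -0.1906  0.0377] [-0.5  0.2  0.5] [-52.3  30.1 123.2  90.2  30.9 -46. ] -0.0003 0.0
max 0.23 0.01 end [ 0.5938 -0.1885  0.038 ]
[[0.22,-0.0,0.19],[0.22,-0.0,0.18],[0.22,-0.0,0.19],[0.22,-0.0,0.18],[0.22,-0.0,0.19],[0.22,-0.0,0.18],[0.22,-0.0,0.19],[0.23,-0.0,0.18],[0.22,-0.0,0.19],[0.23,-0.0,0.18]]
[[-0.0,-0.0,0.0],[-0.0,-0.0,0.0],[-0.0,-0.0,0.0],[-0.0,-0.0,0.01],[-0.0,-0.0,0.0],[-0.0,-0.0,0.01],[-0.0,-0.0,0.0],[-0.0,-0.0,0.01],[-0.0,-0.0,0.0],[-0.0,-0.0,0.01]]
[[0.03,0.0,0.02],[0.03,0.0,0.02],[0.03,0.0,0.03],[0.03,0.0,0.02],[0.03,0.0,0.03],[0.03,0.0,0.02],[0.03,0.0,0.03],[0.02,0.0,0.02],[0.03,0.0,0.03],[0.02,0.0,0.02]]
[[-0.0,-0.0,-0.0],[-0.0,-0.0,-0.0],[-0.0,-0.0,-0.0],[-0.0,-0.0,-0.0],[-0.0,-0.0,-0.0],[-0.0,-0.0,-0.0],[-0.0,-0.0,-0.0],[-0.0,-0.0,-0.0],[-0.0,-0.0,-0.0],[-0.0,-0.0,-0.0]]
```

View pics/c3.png

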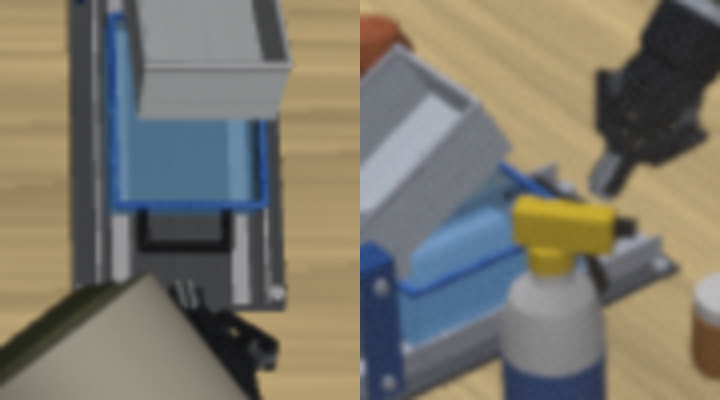

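The closed fingertips sit behind the bar handle, at (188,290) against the bar at (187,245) in the left crop. They are aligned in y, so I'll push now.

Call:
drive_tool --offset '[[0.22,0,0.19],[0.22,0,0.18],[0.22,0,0.19],[0.22,0,0.18],[0.22,0,0.19],[0.22,0,0.18],[0.22,0,0.19],[0.23,0,0.18],[0.22,0,0.19],[0.23,0,0.18]]' --turn '[[0,0,0],[0,0,0],[0,0,0],[0,0,0.01],[0,0,0],[0,0,0.01],[0,0,0],[0,0,0.01],[0,0,0],[0,0,0.01]]' --hand '[0,0,0,0,0,0,0,0,0,0]'

```text
time_s: 9.05
position: [0.5785, -0.1886, 0.0387]
tool_rot: [[0.766, 0.013, 0.642], [0.01, -1.0, 0.009], [0.642, -0.0, -0.766]]
ft_force: [-4.0, -1.2, -1.8]
grip_width: 0.0001
gripper_force: 1.4
```

Call:
drive_tool --offset '[[0.02,0,0.02],[0.02,0,0.02],[0.02,0,0.02],[0.02,0,0.02],[0.02,0,0.01],[0.02,0,0.01],[0.02,0,0.02],[0.02,0,0.02],[0.02,0,0.01],[0.02,0,0.02]]' --turn '[[0,0,0],[0,0,0],[0,0,0],[0,0,0],[0,0,0],[0,0,0],[0,0,0],[0,0,0],[0,0,0],[0,0,0]]' --hand '[0,0,0,0,0,0,0,0,0,0]'

```text
time_s: 10.3
position: [0.5893, -0.1883, 0.0384]
tool_rot: [[0.766, 0.014, 0.643], [0.01, -1.0, 0.01], [0.643, -0.001, -0.766]]
ft_force: [-2.4, -1.4, 0.1]
grip_width: 0.0001
gripper_force: 1.3
```

```bash
python3 - <<'E'
from h import *
st()
im=get_image("top");im2=get_image("scene")
r=lambda x,s:cv2.resize(x,None,fx=s,fy=s,interpolation=cv2.INTER_CUBIC)
o=np.hstack([r(im[125:265,335:425],4),r(im2[110:250,180:290],4)])
cv2.imwrite("pics/c4.png",o)
E
```

```text
10.3 [ 0.5893 -0.1883  0.0384] [-2.4 -1.4  0.1] [-38.9  34.7 105.8  75.5  25.1 -16.5] 0.0001 1.2719416804611683
```

View pics/c4.png

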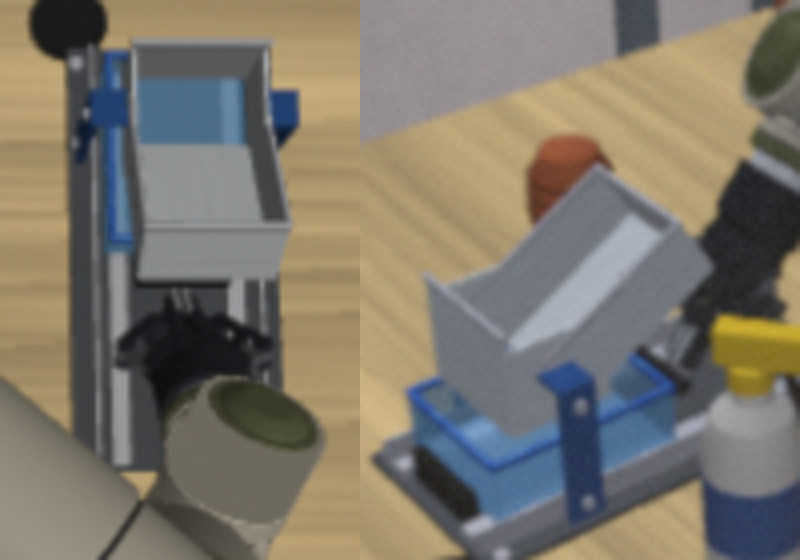

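The box is nearly under the spout. I'll keep pushing gently until the force rises at the stop.

Call:
drive_tool --offset '[[0.02,0,0.01],[0.02,0,0.02],[0.02,0,0.02],[0.01,0,0.01],[0.01,0,0.01],[0.01,0,0.01],[0.01,0,0.01],[0.01,0,0.01],[0,0,0],[0,0,0]]' --turn '[[0,0,0],[0,0,0],[0,0,0],[0,0,0],[0,0,0],[0,0,0],[0,0,0],[0,0,0],[0,0,0],[0,0,0]]' --hand '[0,0,0,0,0,0,0,0,0,0]'

```text
time_s: 11.65
position: [0.5912, -0.1881, 0.0379]
tool_rot: [[0.769, 0.011, 0.639], [0.008, -1.0, 0.008], [0.639, -0.001, -0.769]]
ft_force: [-45.8, -3.0, 23.2]
grip_width: -0.0003
gripper_force: 23.6
```

Call:
drive_tool --offset '[[-0.15,0,-0.13],[-0.25,0,-0.2],[-0.4,0,-0.35],[-0.5,0,-0.42],[-0.2,0,-0.7],[0,0,-0.8],[0,0,-0.8],[0,0,-0.8],[0,0,-0.8],[0,0,-0.8]]' --turn '[[0,0,0],[0,0,0],[0,0,0],[0,0,0],[0,0,0],[0,0,0],[0,0,0],[0,0,0],[0,0,0],[0,0,0]]' --hand '[0,0,0,0,0,0,0,0,0,0]'

```text
time_s: 12.9
position: [0.3996, -0.191, 0.1784]
tool_rot: [[0.765, 0.014, 0.643], [0.011, -1.0, 0.01], [0.643, -0.0, -0.766]]
ft_force: [-0.1, 0.1, 0.6]
grip_width: -0.0003
gripper_force: 0.0
```

```bash
python3 - <<'E'
from h import *
st()
im=get_image("top");im2=get_image("scene")
r=lambda x,s:cv2.resize(x,None,fx=s,fy=s,interpolation=cv2.INTER_CUBIC)
o=np.hstack([r(im[125:265,335:425],4),r(im2[110:250,180:290],4)])
cv2.imwrite("pics/c5.png",o)
E
```

```text
12.9 [ 0.3996 -0.191   0.1784] [-0.1  0.1  0.6] [-62.3   5.9 119.9  51.9  46.9  -7.6] -0.0003 0.0
```

View pics/c5.png

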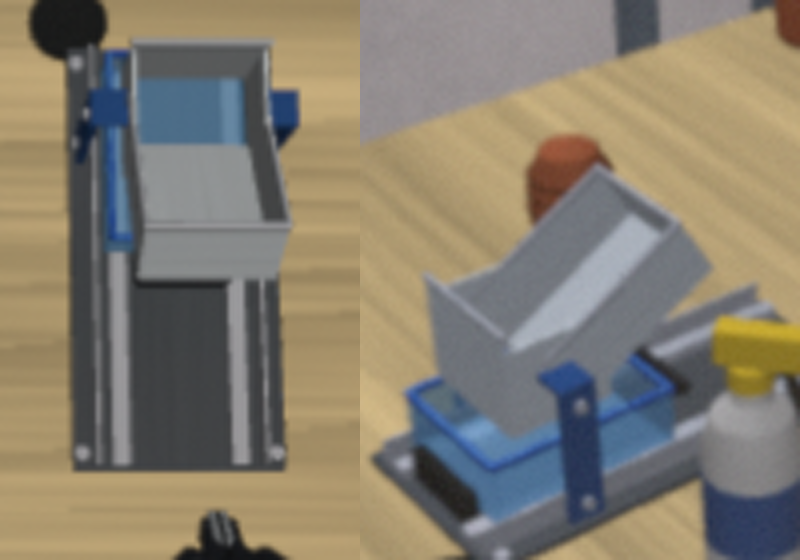

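The box is home: the handle now sits just under the chute's front edge and the box rim shows through the spout. Next is the scoop.

```bash
python3 - <<'E'
from h import *
print(unproj("top",[335+118/4,125+246/4],.074))
G=rotf(5,25)
z=G[:,2];t=np.array([.625,.219,.078])+.0187*z
print(t)
plan([(10,(.46,.0,.20),rotf(3,32)),(10,t-.11*z,G),(10,t,G)],1)
E
```

```text
[ 0.62417009 -0.13346965]
[0.63287289 0.21968879 0.06105204]
max 0.52 0.14 end [0.6328 0.2196 0.0611]
[[0.15,-0.48,0.06],[0.16,-0.48,0.06],[0.16,-0.48,0.06],[0.16,-0.47,0.06],[0.16,-0.47,0.06],[0.17,-0.47,0.05],[0.17,-0.47,0.05],[0.17,-0.47,0.05],[0.17,-0.48,0.05],[0.17,-0.47,0.06]]
[[0.02,-0.14,-0.03],[0.03,-0.14,-0.03],[0.02,-0.14,-0.03],[0.03,-0.13,-0.03],[0.02,-0.14,-0.03],[0.03,-0.13,-0.03],[0.02,-0.13,-0.03],[0.03,-0.14,-0.03],[0.02,-0.13,-0.02],[0.03,-0.14,-0.03]]
[[0.24,-0.52,0.27],[0.25,-0.52,0.26],[0.25,-0.52,0.26],[0.25,-0.52,0.26],[0.26,-0.52,0.26],[0.26,-0.52,0.25],[0.27,-0.51,0.25],[0.28,-0.51,0.25],[0.28,-0.51,0.25],[0.28,-0.51,0.24]]
[[0.02,-0.12,-0.03],[0.02,-0.12,-0.03],[0.01,-0.12,-0.03],[0.02,-0.12,-0.03],[0.01,-0.11,-0.03],[0.02,-0.12,-0.03],[0.01,-0.11,-0.03],[0.02,-0.12,-0.03],[0.01,-0.11,-0.02],[0.02,-0.12,-0.03]]
[[0.0,-0.0,0.28],[0.0,-0.0,0.27],[0.0,-0.0,0.28],[0.0,-0.0,0.27],[0.0,-0.0,0.28],[0.0,-0.0,0.27],[0.0,-0.0,0.28],[0.0,-0.0,0.27],[0.0,-0.0,0.28],[0.0,-0.0,0.27]]
[[-0.0,0.0,0.0],[-0.0,0.0,0.0],[-0.0,0.0,0.0],[-0.0,0.0,0.0],[-0.0,0.0,0.0],[-0.0,0.0,0.0],[-0.0,0.0,0.0],[-0.0,0.0,0.0],[-0.0,0.0,0.0],[-0.0,0.0,0.0]]
```

```bash
python3 - <<'E'
from h import *
K=lambda u,v:[180+(u-359.5)/4-.5,110+(v+.5)/4-.5]
for p in [(490,467),(408,390),(678,380),(640,350)]: print(unproj("scene",K(*p),.074))
for p in [(688,388),(640,350)]: print("bar",unproj("scene",K(*p),.05))
for n,x,y in [("edge",.5846,-.19),("hop",.654,-.188)]: pass
# plate corners / stop (black block), near +x,+y plate corner and +x,-y
for p in [(505,555),(375,460)]: print("plate",unproj("scene",K(*p),.006))
# predicted home rim corners for edge x=.5846
for h in (.594,.598,.6026):
  c=R.from_euler('z',.8,degrees=True).as_matrix()
  for dx,dy in [(.19,.062),(.03,.062)]:
    q=np.array([h,-.189,0.074])+c@[dx,dy,0]
    print(h,dx,(proj("scene",q)[0]-[180,110]+.5)*4+[360,0],(proj("top",q)[0]-[335,125]+.5)*4)
E
```

```text
[ 0.78986989 -0.12519092]
[ 0.78974515 -0.24581926]
[ 0.62190208 -0.13079027]
[ 0.62194399 -0.18211861]
bar [ 0.60321887 -0.14565618]
bar [ 0.60318886 -0.21197296]
plate [ 0.79490201 -0.10775843]
plate [ 0.81508376 -0.26821028]
0.594 0.19 [499.24666174 464.5133769 ] [107.73718797  60.63412558]
0.594 0.03 [680.34828763 383.5920388 ] [111.5660936  249.11801638]
0.598 0.19 [494.42730226 466.61339451] [107.70724676  56.03211177]
0.598 0.03 [676.00891572 385.47683939] [111.54016225 244.3038883 ]
0.6026 0.19 [488.86951997 469.03529967] [107.67265853  50.74647566]
0.6026 0.03 [671.00459413 387.65055834] [111.51015768 238.77406739]
```

Call:
drive_tool --offset '[[0.15,-0.48,0.06],[0.16,-0.48,0.06],[0.16,-0.48,0.06],[0.16,-0.47,0.06],[0.16,-0.47,0.06],[0.17,-0.47,0.05],[0.17,-0.47,0.05],[0.17,-0.47,0.05],[0.17,-0.48,0.05],[0.17,-0.47,0.06]]' --turn '[[0.02,-0.14,-0.03],[0.03,-0.14,-0.03],[0.02,-0.14,-0.03],[0.03,-0.13,-0.03],[0.02,-0.14,-0.03],[0.03,-0.13,-0.03],[0.02,-0.13,-0.03],[0.03,-0.14,-0.03],[0.02,-0.13,-0.02],[0.03,-0.14,-0.03]]' --hand '[1,1,1,1,1,1,1,1,1,1]'

```text
time_s: 14.25
position: [0.4607, 0.0019, 0.1979]
tool_rot: [[0.848, 0.055, 0.526], [0.044, -0.998, 0.033], [0.527, -0.005, -0.85]]
ft_force: [0.5, -0.4, -0.0]
grip_width: 0.0852
gripper_force: 0.0
```

The scene-camera measurement of the bar (x≈0.603) matches the fully-home position, so I'll go on to the scoop.

Call:
drive_tool --offset '[[0.24,-0.52,0.27],[0.25,-0.52,0.26],[0.25,-0.52,0.26],[0.25,-0.52,0.26],[0.26,-0.52,0.26],[0.26,-0.52,0.25],[0.27,-0.51,0.25],[0.28,-0.51,0.25],[0.28,-0.51,0.25],[0.28,-0.51,0.24]]' --turn '[[0.02,-0.12,-0.03],[0.02,-0.12,-0.03],[0.01,-0.12,-0.03],[0.02,-0.12,-0.03],[0.01,-0.11,-0.03],[0.02,-0.12,-0.03],[0.01,-0.11,-0.03],[0.02,-0.12,-0.03],[0.01,-0.11,-0.02],[0.02,-0.12,-0.03]]' --hand '[1,1,1,1,1,1,1,1,1,1]'

```text
time_s: 15.5
position: [0.5867, 0.2184, 0.1585]
tool_rot: [[0.905, 0.09, 0.417], [0.08, -0.996, 0.043], [0.419, -0.005, -0.908]]
ft_force: [0.7, 0.5, 0.1]
grip_width: 0.0858
gripper_force: 0.0
```

```bash
python3 - <<'E'
from h import *
st()
G=rotf(5,25)
z=G[:,2];t=np.array([.625,.219,.078])+.0187*z
plan([(10,t,G)],1)
E
```

```text
15.5 [0.5867 0.2184 0.1585] [0.7 0.5 0.1] [10.4 24.4 87.5 -2.8 43.4 96.9] 0.0858 0.0
max 0.27 0.01 end [0.6327 0.2196 0.0612]
[[0.0,0.01,0.27],[0.0,0.01,0.27],[0.0,0.01,0.27],[0.0,0.01,0.27],[0.0,0.01,0.27],[0.0,0.01,0.27],[0.01,0.0,0.27],[0.0,0.01,0.27],[0.01,0.0,0.27],[0.0,0.01,0.26]]
[[-0.01,0.0,0.0],[-0.01,0.0,0.0],[-0.0,0.01,0.0],[-0.01,0.0,0.0],[-0.0,0.01,0.0],[-0.01,0.0,0.0],[-0.0,0.01,0.0],[-0.01,0.0,0.0],[-0.0,0.01,0.0],[-0.01,0.0,0.0]]
```

Call:
drive_tool --offset '[[0,0.01,0.27],[0,0.01,0.27],[0,0.01,0.27],[0,0.01,0.27],[0,0.01,0.27],[0,0.01,0.27],[0.01,0,0.27],[0,0.01,0.27],[0.01,0,0.27],[0,0.01,0.26]]' --turn '[[-0.01,0,0],[-0.01,0,0],[0,0.01,0],[-0.01,0,0],[0,0.01,0],[-0.01,0,0],[0,0.01,0],[-0.01,0,0],[0,0.01,0],[-0.01,0,0]]' --hand '[1,1,1,1,1,1,1,1,1,1]'

```text
time_s: 16.75
position: [0.6329, 0.2175, 0.062]
tool_rot: [[0.902, 0.086, 0.423], [0.078, -0.996, 0.035], [0.424, 0.001, -0.906]]
ft_force: [0.4, 0.5, -0.3]
grip_width: 0.0854
gripper_force: 0.0
```

```bash
python3 - <<'E'
from h import *
st()
im=get_image("top");im2=get_image("scene")
r=lambda x,s:cv2.resize(x,None,fx=s,fy=s,interpolation=cv2.INTER_CUBIC)
o=np.hstack([r(im[140:250,220:310],4),r(im2[225:335,270:380],4)])
cv2.imwrite("pics/c6.png",o)
E
```

```text
16.75 [0.6329 0.2175 0.062 ] [ 0.4  0.5 -0.3] [ 9.7 35.2 87.  -3.8 32.9 97.5] 0.0854 0.0
```

View pics/c6.png

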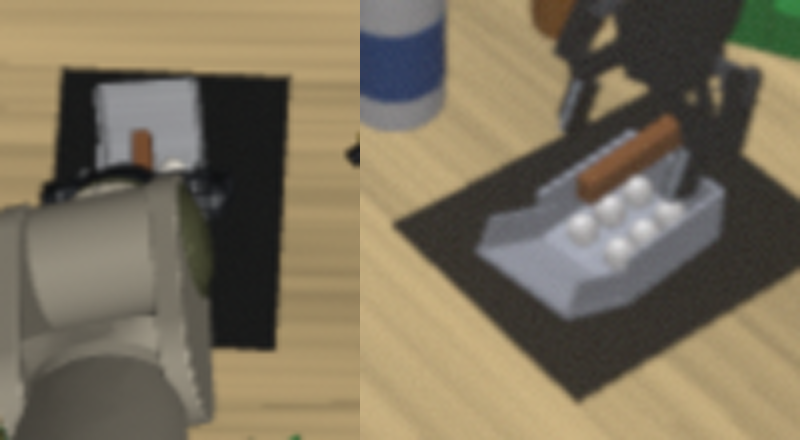

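The fingers straddle the bar: in the top crop the bar is at column 142 and the fingers at about 60 and 210. Closing.

Call:
drive_tool --offset '[[0,0,0],[0,0,0],[0,0,0],[0,0,0],[0,0,0],[0,0,0],[0,0,0],[0,0,0],[0,0,0],[0,0,0]]' --turn '[[0,0,0],[0,0,0],[0,0,0],[0,0,0],[0,0,0],[0,0,0],[0,0,0],[0,0,0],[0,0,0],[0,0,0]]' --hand '[0.7,0.5,0.4,0.3,0.2,0,0,0,0,0]' --newtons 80

```text
time_s: 18.1
position: [0.6327, 0.2176, 0.0629]
tool_rot: [[0.902, 0.086, 0.423], [0.078, -0.996, 0.035], [0.425, 0.001, -0.905]]
ft_force: [-0.9, 3.5, 3.3]
grip_width: 0.0145
gripper_force: 78.5
```

```bash
python3 - <<'E'
from h import *
st();P=observe()['position'];Q=observe()['tool_rot']
plan([(10,P+[-.03,0,.22],Q),(10,P+[-.06,-.16,.29],Q)],1)
E
```

```text
18.1 [0.6327 0.2176 0.0629] [-0.9  3.5  3.3] [ 9.7 35.1 87.  -3.8 32.9 97.5] 0.0145 78.4581184387207
max 0.53 0.0 end [0.5726 0.0578 0.3528]
[[0.17,-0.01,-0.53],[0.17,-0.01,-0.53],[0.16,-0.0,-0.53],[0.17,-0.01,-0.53],[0.16,-0.0,-0.53],[0.17,-0.01,-0.53],[0.16,-0.0,-0.53],[0.17,-0.01,-0.53],[0.16,-0.0,-0.53],[0.17,-0.01,-0.53]]
[[0.0,0.0,0.0],[0.0,0.0,0.0],[0.0,0.0,0.0],[0.0,0.0,0.0],[0.0,0.0,0.0],[0.0,0.0,0.0],[0.0,0.0,0.0],[0.0,0.0,0.0],[0.0,0.0,0.0],[0.0,0.0,0.0]]
[[-0.02,0.39,-0.2],[-0.03,0.39,-0.2],[-0.02,0.39,-0.21],[-0.03,0.39,-0.2],[-0.02,0.39,-0.21],[-0.03,0.39,-0.2],[-0.02,0.4,-0.21],[-0.03,0.39,-0.2],[-0.02,0.4,-0.21],[-0.03,0.39,-0.2]]
[[0.0,0.0,0.0],[0.0,0.0,0.0],[0.0,0.0,0.0],[0.0,0.0,0.0],[0.0,0.0,0.0],[0.0,0.0,0.0],[0.0,0.0,0.0],[0.0,0.0,0.0],[0.0,0.0,0.0],[0.0,0.0,0.0]]
```

Call:
drive_tool --offset '[[0.05,0,-0.15],[0.1,0,-0.3],[0.15,0,-0.45],[0.2,-0.01,-0.65],[0.22,-0.01,-0.72],[0.22,-0.01,-0.72],[0.22,-0.01,-0.72],[0.2,-0.01,-0.65],[0.15,0,-0.5],[0.1,0,-0.35]]' --turn '[[0,0,0],[0,0,0],[0,0,0],[0,0,0],[0,0,0],[0,0,0],[0,0,0],[0,0,0],[0,0,0],[0,0,0]]' --hand '[0,0,0,0,0,0,0,0,0,0]'

```text
time_s: 19.35
position: [0.602, 0.2169, 0.28]
tool_rot: [[0.902, 0.085, 0.423], [0.078, -0.996, 0.035], [0.424, 0.001, -0.905]]
ft_force: [-0.2, 0.1, -3.6]
grip_width: 0.0147
gripper_force: 78.2
```

```bash
python3 - <<'E'
from h import *
st();print(observe()['tool_rot'].round(3))
im=get_image("top");im2=get_image("scene")
r=lambda x,s:cv2.resize(x,None,fx=s,fy=s,interpolation=cv2.INTER_CUBIC)
o=np.hstack([r(im[80:260,200:300],3),r(im2[125:305,290:410],3)])
cv2.imwrite("pics/c7.png",o)
E
```

```text
19.35 [0.602  0.2169 0.28  ] [-0.2  0.1 -3.6] [10.2 19.4 74.1 -2.6 61.6 96. ] 0.0147 78.20358395576477
[[ 0.902  0.085  0.423]
 [ 0.078 -0.996  0.035]
 [ 0.424  0.001 -0.905]]
```

View pics/c7.png

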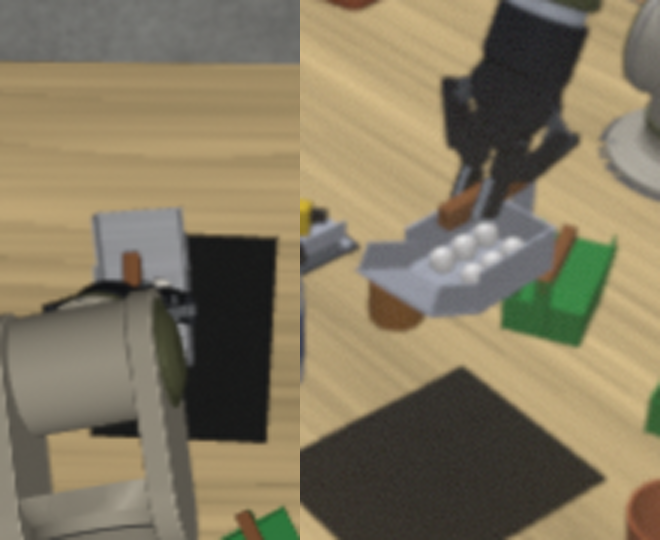

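Scoop held level, lip corners at (95,213) and (183,208) in the left crop, and the balls are still in it. I'll find the lip in the tool frame and plan the carry.

```bash
python3 - <<'E'
from h import *
np.set_printoptions(precision=4,suppress=True)
P=observe()['position'];Q=observe()['tool_rot']
a=[unproj("top",[200+u/3-.33,80+v/3-.33],.249) for u,v in [(95,213),(183,208)]]
print(a, "lip mid rel TCP",np.mean(a,0)-P[:2], "yaw",np.degrees(np.arctan2(a[0][1]-a[1][1],a[0][0]-a[1][0]))-90)
l=Q.T@np.array([.085,.0095,-.031]);print("lip in tool",l)
G=R.from_euler('z',-4.5,degrees=True).as_matrix()@Q
t=np.array([.648,-.188,.262])-G@l
print(t)
plan([(10,(.59,.15,.36),Q),(10,(.57,-.12,.362),G),(10,t,G)],0)
E
```

```text
[array([0.6852, 0.2659]), array([0.6913, 0.1827])] lip mid rel TCP [0.0857 0.0072] yaw 4.162009576700612
lip in tool [ 0.0641 -0.0022  0.0645]
[ 0.5625 -0.1908  0.293 ]
max 0.68 0.07 end [ 0.5625 -0.1909  0.2928]
[[0.04,0.16,-0.2],[0.04,0.17,-0.2],[0.04,0.16,-0.2],[0.05,0.17,-0.2],[0.04,0.16,-0.2],[0.05,0.17,-0.2],[0.04,0.16,-0.2],[0.05,0.17,-0.2],[0.04,0.16,-0.19],[0.05,0.17,-0.2]]
[[0.0,0.0,0.0],[0.0,0.0,0.0],[0.0,0.0,0.0],[0.0,0.0,0.0],[0.0,0.0,0.0],[0.0,0.0,0.0],[0.0,0.0,0.0],[0.0,0.0,0.0],[0.0,0.0,0.0],[0.0,0.0,0.0]]
[[-0.1,0.67,-0.05],[-0.09,0.67,-0.05],[-0.09,0.67,-0.05],[-0.08,0.67,-0.04],[-0.08,0.67,-0.04],[-0.07,0.67,-0.04],[-0.06,0.67,-0.04],[-0.06,0.67,-0.03],[-0.06,0.68,-0.03],[-0.05,0.67,-0.03]]
[[-0.03,-0.0,0.07],[-0.03,-0.0,0.07],[-0.03,-0.0,0.07],[-0.03,-0.0,0.07],[-0.03,-0.0,0.07],[-0.03,-0.0,0.07],[-0.03,-0.0,0.06],[-0.04,-0.0,0.07],[-0.03,-0.0,0.06],[-0.04,-0.0,0.07]]
[[-0.09,0.18,0.15],[-0.09,0.18,0.15],[-0.09,0.18,0.15],[-0.09,0.18,0.15],[-0.09,0.17,0.15],[-0.09,0.18,0.15],[-0.09,0.17,0.14],[-0.1,0.18,0.15],[-0.09,0.17,0.14],[-0.1,0.18,0.15]]
[[0.0,-0.0,-0.0],[0.0,-0.0,-0.0],[0.0,-0.0,-0.0],[0.0,-0.0,-0.0],[0.0,-0.0,-0.0],[0.0,-0.0,-0.0],[0.0,-0.0,-0.0],[0.0,-0.0,-0.0],[0.0,-0.0,-0.0],[0.0,-0.0,-0.0]]
```

Call:
drive_tool --offset '[[0.04,0.08,-0.2],[0.04,0.12,-0.2],[0.04,0.16,-0.2],[0.05,0.17,-0.2],[0.04,0.16,-0.2],[0.05,0.17,-0.2],[0.04,0.16,-0.2],[0.05,0.19,-0.2],[0.04,0.2,-0.19],[0.05,0.25,-0.2]]' --turn '[[0,0,0],[0,0,0],[0,0,0],[0,0,0],[0,0,0],[0,0,0],[0,0,0],[0,0,0],[0,0,0],[0,0,0]]' --hand '[0,0,0,0,0,0,0,0,0,0]'

```text
time_s: 20.7
position: [0.5903, 0.149, 0.3588]
tool_rot: [[0.902, 0.086, 0.423], [0.078, -0.996, 0.035], [0.424, 0.001, -0.906]]
ft_force: [0.2, -0.4, -3.5]
grip_width: 0.0144
gripper_force: 78.3
```

Call:
drive_tool --offset '[[-0.1,0.4,-0.05],[-0.09,0.6,-0.05],[-0.09,0.75,-0.05],[-0.08,0.8,-0.04],[-0.08,0.8,-0.04],[-0.07,0.8,-0.04],[-0.06,0.8,-0.04],[-0.06,0.75,-0.03],[-0.06,0.6,-0.03],[-0.05,0.4,-0.03]]' --turn '[[-0.03,0,0.07],[-0.03,0,0.07],[-0.03,0,0.07],[-0.03,0,0.07],[-0.03,0,0.07],[-0.03,0,0.07],[-0.03,0,0.06],[-0.04,0,0.07],[-0.03,0,0.06],[-0.04,0,0.07]]' --hand '[0,0,0,0,0,0,0,0,0,0]'

```text
time_s: 21.95
position: [0.5697, -0.1215, 0.36]
tool_rot: [[0.906, 0.005, 0.424], [0.005, -1.0, 0.001], [0.424, 0.001, -0.906]]
ft_force: [0.1, -0.4, -3.9]
grip_width: 0.0144
gripper_force: 78.3
```

```bash
python3 - <<'E'
from h import *
st();Q=observe()['tool_rot'];print(Q.round(3))
G=rotf(.8,25)
plan([(10,(.5625,-.1908,.293),G)],0)
E
```

```text
21.95 [ 0.5697 -0.1215  0.36  ] [ 0.1 -0.4 -3.9] [-29.1  10.9  72.8  12.4  74.4  59.6] 0.0144 78.30509305000305
[[ 0.906  0.005  0.424]
 [ 0.005 -1.     0.001]
 [ 0.424  0.001 -0.906]]
max 0.18 0.01 end [ 0.5625 -0.1909  0.2928]
[[-0.09,0.17,0.14],[-0.09,0.17,0.14],[-0.09,0.17,0.14],[-0.09,0.17,0.15],[-0.09,0.17,0.14],[-0.09,0.18,0.15],[-0.09,0.17,0.14],[-0.09,0.18,0.15],[-0.08,0.17,0.14],[-0.09,0.18,0.15]]
[[0.0,-0.0,-0.01],[0.01,-0.0,-0.01],[0.0,-0.0,-0.01],[0.01,-0.0,-0.01],[0.0,-0.0,-0.0],[0.01,-0.0,-0.01],[0.0,-0.0,-0.0],[0.01,-0.0,-0.01],[0.0,-0.01,-0.0],[0.01,-0.0,-0.01]]
```

Call:
drive_tool --offset '[[-0.09,0.17,0.14],[-0.09,0.17,0.14],[-0.09,0.17,0.14],[-0.09,0.17,0.15],[-0.09,0.17,0.14],[-0.09,0.18,0.15],[-0.09,0.17,0.14],[-0.09,0.18,0.15],[-0.08,0.17,0.14],[-0.09,0.18,0.15]]' --turn '[[0,0,-0.01],[0.01,0,-0.01],[0,0,-0.01],[0.01,0,-0.01],[0,0,0],[0.01,0,-0.01],[0,0,0],[0.01,0,-0.01],[0,0,0],[0.01,0,-0.01]]' --hand '[0,0,0,0,0,0,0,0,0,0]'

```text
time_s: 23.2
position: [0.5633, -0.1897, 0.2928]
tool_rot: [[0.905, 0.016, 0.424], [0.014, -1.0, 0.007], [0.424, -0.0, -0.906]]
ft_force: [0.1, 0.5, -4.6]
grip_width: 0.0147
gripper_force: 78.4
```

```bash
python3 - <<'E'
from h import *
st();Q=observe()['tool_rot'];P=observe()['position']
l=np.array([.0641,-.0022,.0645]);print((P+Q@l).round(4))
g=[]
for k in range(1,26):
    t=min(k*2.4,24) if k<=10 else 24+(k-10)*1.5
    z=.262-.052*min(t/46,1); G=rotf(.8,25-t); g.append((1,np.array([.648,-.188,z])-G@l,G))
plan(g,0)
r=lambda x,s:cv2.resize(x,None,fx=s,fy=s,interpolation=cv2.INTER_CUBIC)
o=np.hstack([r(get_image("top")[110:260,330:430],3),r(get_image("scene")[50:200,180:310],3)])
cv2.imwrite("pics/c8.png",o)
E
```

```text
23.2 [ 0.5633 -0.1897  0.2928] [ 0.1  0.5 -4.6] [-36.7  14.5  79.   16.3  67.   48.6] 0.0147 78.35192799568176
[ 0.6486 -0.1862  0.2616]
max 0.07 0.42 end [ 0.612  -0.1907  0.2933]
[[0.03,0.04,-0.02],[0.05,0.0,-0.01],[0.04,0.0,0.0],[0.05,0.0,0.0],[0.05,0.0,0.0],[0.05,0.0,0.0],[0.06,0.0,0.0],[0.06,0.0,0.0],[0.06,0.0,0.0],[0.07,0.0,0.01]]
[[-0.01,-0.42,0.02],[0.0,-0.4,-0.0],[0.0,-0.4,-0.0],[0.0,-0.4,-0.0],[0.0,-0.4,-0.0],[0.0,-0.4,-0.0],[0.0,-0.4,-0.0],[0.0,-0.4,-0.0],[0.0,-0.4,-0.0],[0.0,-0.4,-0.0]]
[[0.04,0.0,-0.0],[0.04,0.0,-0.0],[0.05,0.0,-0.0],[0.04,0.0,0.0],[0.05,0.0,0.0],[0.05,0.0,0.0],[0.04,0.0,0.0],[0.05,0.0,0.0],[0.06,0.0,0.0],[0.05,0.0,0.0]]
[[0.0,-0.25,-0.0],[0.0,-0.25,-0.0],[-0.0,-0.25,-0.0],[-0.0,-0.25,-0.0],[-0.0,-0.25,-0.0],[-0.0,-0.25,-0.0],[-0.0,-0.25,-0.0],[-0.0,-0.25,-0.0],[-0.0,-0.25,-0.0],[-0.0,-0.25,-0.0]]
[[0.05,0.0,0.0],[0.05,0.0,0.0],[0.06,0.0,0.0],[0.06,0.0,0.0],[0.05,0.0,-0.01]]
[[-0.0,-0.25,-0.0],[-0.0,-0.25,-0.0],[-0.0,-0.25,-0.0],[-0.0,-0.25,-0.0],[-0.0,-0.25,-0.0]]
```

View pics/c8.png

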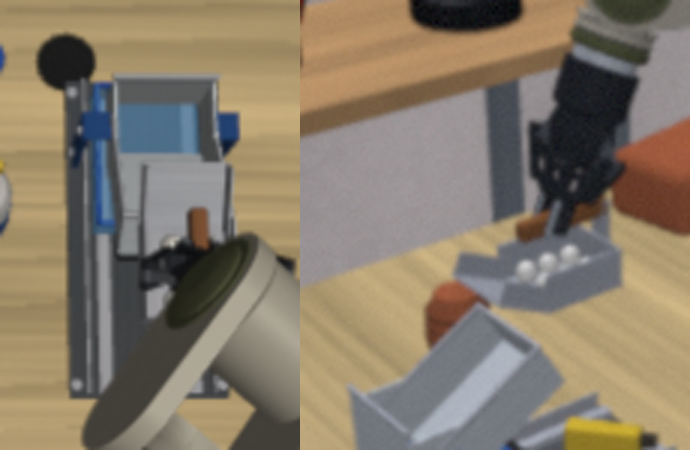

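```bash
python3 - <<'E'
from h import *
S=lambda u,v:[330+u/3-.33,110+v/3-.33]
for p in [(145,163),(229,165)]: print(unproj("top",S(*p),.2616))
for p,z in [((112,78),.17),((218,78),.17),((121,254),.205)]: print("chute",unproj("top",S(*p),z))
E
```

```text
[ 0.64923478 -0.14832821]
[ 0.64874149 -0.22709304]
chute [ 0.76367748 -0.13032493]
chute [ 0.76589343 -0.23969193]
chute [ 0.57341088 -0.1329976 ]
```

The lip is centred over the hopper, with its middle at (0.649,-0.188). Tilting.

Call:
drive_tool --offset '[[0.03,0,-0.02],[0.05,0,-0.01],[0.04,0,0],[0.05,0,0],[0.05,0,0],[0.05,0,0],[0.06,0,0],[0.06,0,0],[0.06,0,0],[0.07,0,0.01]]' --turn '[[0,-0.42,0],[0,-0.4,0],[0,-0.4,0],[0,-0.4,0],[0,-0.4,0],[0,-0.4,0],[0,-0.4,0],[0,-0.4,0],[0,-0.4,0],[0,-0.4,0]]' --hand '[0,0,0,0,0,0,0,0,0,0]'

```text
time_s: 24.55
position: [0.5834, -0.1888, 0.2988]
tool_rot: [[1.0, 0.016, 0.017], [0.016, -1.0, 0.0], [0.017, -0.0, -1.0]]
ft_force: [0.5, -0.2, -4.0]
grip_width: 0.0146
gripper_force: 78.3
```

Call:
drive_tool --offset '[[0.04,0,0],[0.04,0,0],[0.05,0,0],[0.04,0,0],[0.05,0,0],[0.05,0,0],[0.04,0,0],[0.05,0,0],[0.06,0,0],[0.05,0,0]]' --turn '[[0,-0.25,0],[0,-0.25,0],[0,-0.25,0],[0,-0.25,0],[0,-0.25,0],[0,-0.25,0],[0,-0.25,0],[0,-0.25,0],[0,-0.25,0],[0,-0.25,0]]' --hand '[0,0,0,0,0,0,0,0,0,0]'

```text
time_s: 25.8
position: [0.6018, -0.1886, 0.2965]
tool_rot: [[0.97, 0.016, -0.244], [0.016, -1.0, -0.004], [-0.244, -0.0, -0.97]]
ft_force: [-0.0, 0.3, -2.5]
grip_width: 0.0146
gripper_force: 78.5
```

Call:
drive_tool --offset '[[0.05,0,0],[0.05,0,0],[0.06,0,0],[0.06,0,0],[0.05,0,-0.01],[0,0,0],[0,0,0],[0,0,0],[0,0,0],[0,0,0]]' --turn '[[0,-0.25,0],[0,-0.25,0],[0,-0.25,0],[0,-0.25,0],[0,-0.25,0],[0,0,0],[0,0,0],[0,0,0],[0,0,0],[0,0,0]]' --hand '[0,0,0,0,0,0,0,0,0,0]'

```text
time_s: 27.05
position: [0.6119, -0.1885, 0.2939]
tool_rot: [[0.93, 0.016, -0.367], [0.015, -1.0, -0.006], [-0.367, -0.0, -0.93]]
ft_force: [0.0, 0.0, -1.9]
grip_width: 0.0143
gripper_force: 78.4
```

```bash
python3 - <<'E'
from h import *
st();Q=observe()['tool_rot'];P=observe()['position']
print(Q.round(3))
r=lambda x,s:cv2.resize(x,None,fx=s,fy=s,interpolation=cv2.INTER_CUBIC)
o=np.hstack([r(get_image("top")[110:250,330:430],4),r(get_image("scene")[80:220,180:280],4)])
cv2.imwrite("pics/c9.png",o)
E
```

```text
27.05 [ 0.6119 -0.1885  0.2939] [ 0.   0.  -1.9] [-24.1  41.5  32.1 -11.  125.6  60.1] 0.0143 78.38896751403809
[[ 0.93   0.016 -0.367]
 [ 0.015 -1.    -0.006]
 [-0.367 -0.    -0.93 ]]
```

View pics/c9.png

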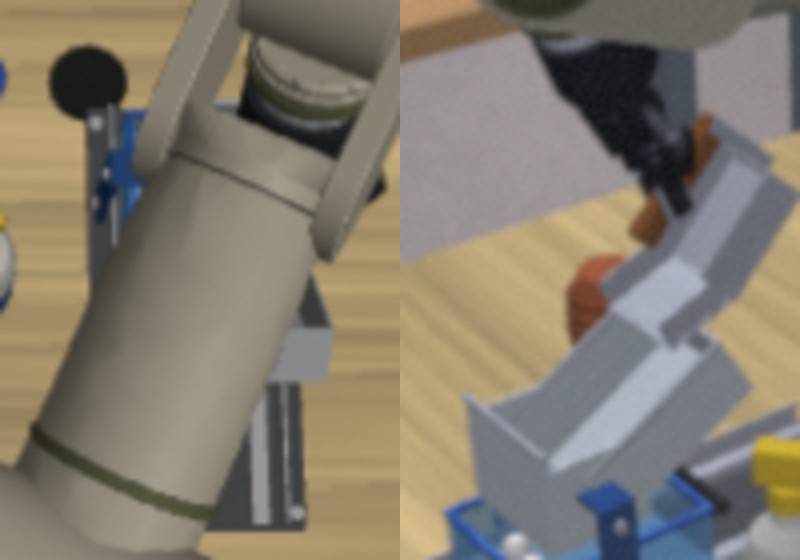

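The scoop is empty and the wrist load dropped from about 4 N to 1.9 N. One ball shows in the box at (515,545). I'm untilting with the lip rising, then carrying the scoop back.

```bash
python3 - <<'E'
from h import *
l=np.array([.0641,-.0022,.0645]);G=rotf(.8,25)
g=[]
for k in range(1,11):
    H=rotf(.8,-21.5+4.65*k); g.append((1,np.array([.648-.003*k,-.187,.210+.009*k])-H@l,H))
g+=[(4,(.565,-.14,.36),G),(12,(.59,.18,.36),G),(4,(.6185,.2114,.27),G),(10,(.6185,.2114,.068),G)]
plan(g,0)
E
```

```text
max 0.67 0.78 end [0.6186 0.2114 0.0682]
[[-0.27,0.03,-0.04],[-0.27,-0.0,-0.06],[-0.24,-0.0,-0.07],[-0.23,-0.0,-0.08],[-0.21,-0.0,-0.08],[-0.2,-0.01,-0.09],[-0.17,0.0,-0.1],[-0.16,0.0,-0.1],[-0.13,0.0,-0.1],[-0.12,-0.0,-0.11]]
[[0.0,0.78,0.02],[0.0,0.77,-0.0],[0.0,0.78,-0.0],[0.0,0.77,-0.0],[0.0,0.78,-0.0],[0.01,0.77,-0.0],[-0.0,0.78,-0.0],[-0.0,0.77,-0.0],[-0.0,0.78,-0.0],[-0.0,0.77,-0.0]]
[[0.26,-0.31,-0.07],[0.26,-0.31,-0.08],[0.26,-0.31,-0.07],[0.27,-0.32,-0.08],[0.06,-0.67,0.03],[0.05,-0.67,0.03],[0.06,-0.66,0.03],[0.05,-0.67,0.03],[0.06,-0.66,0.02],[0.05,-0.67,0.03]]
[[-0.0,0.0,-0.0],[-0.0,0.0,-0.0],[-0.0,0.0,-0.0],[-0.0,0.0,-0.0],[-0.0,0.0,-0.0],[-0.0,0.0,-0.0],[-0.0,0.0,-0.0],[-0.0,0.0,-0.0],[-0.0,0.0,-0.0],[-0.0,0.0,-0.0]]
[[0.06,-0.66,0.02],[0.05,-0.67,0.03],[0.06,-0.66,0.02],[0.05,-0.67,0.03],[0.06,-0.66,0.02],[0.05,-0.67,0.03],[-0.07,-0.19,0.59],[-0.07,-0.19,0.59],[-0.08,-0.2,0.58],[-0.07,-0.19,0.59]]
[[-0.0,0.0,-0.0],[-0.0,0.0,-0.0],[-0.0,0.0,-0.0],[-0.0,0.0,-0.0],[-0.0,0.0,-0.0],[-0.0,0.0,-0.0],[-0.0,0.0,-0.0],[-0.0,0.0,-0.0],[-0.0,0.0,-0.0],[-0.0,0.0,-0.0]]
[[-0.21,-0.0,0.46],[-0.21,-0.0,0.46],[-0.21,-0.0,0.46],[-0.21,-0.0,0.46],[-0.22,-0.0,0.46],[-0.21,-0.0,0.45],[-0.22,-0.0,0.46],[-0.21,-0.0,0.45],[-0.22,-0.0,0.46],[-0.21,-0.0,0.45]]
[[-0.0,0.0,-0.0],[-0.0,0.0,-0.0],[-0.0,0.0,-0.0],[-0.0,0.0,-0.0],[-0.0,0.0,-0.0],[-0.0,0.0,-0.0],[-0.0,0.0,-0.0],[-0.0,0.0,-0.0],[-0.0,0.0,-0.0],[-0.0,0.0,-0.0]]
```

Call:
drive_tool --offset '[[-0.27,0,-0.04],[-0.27,0,-0.06],[-0.24,0,-0.07],[-0.23,0,-0.08],[-0.21,0,-0.08],[-0.2,0,-0.09],[-0.17,0,-0.1],[-0.16,0,-0.1],[-0.13,0,-0.1],[-0.12,0,-0.11]]' --turn '[[0,0.78,0.02],[0,0.77,0],[0,0.78,0],[0,0.77,0],[0,0.78,0],[0.01,0.77,0],[0,0.78,0],[0,0.77,0],[0,0.78,0],[0,0.77,0]]' --hand '[0,0,0,0,0,0,0,0,0,0]'

```text
time_s: 28.4
position: [0.5321, -0.1894, 0.3317]
tool_rot: [[0.906, 0.014, 0.424], [0.013, -1.0, 0.006], [0.424, -0.0, -0.906]]
ft_force: [0.6, 0.1, -1.5]
grip_width: 0.0145
gripper_force: 78.6
```

```bash
python3 - <<'E'
from h import *
st();print(observe()['tool_rot'].round(3)[:,2])
im=get_image("top"); g=im.astype(int)
cv2.imwrite("pics/t9.png",im)
# white blobs: scene and top near box/spout and anywhere else
for n in("top","scene"):
  im=get_image(n)
  if n=="scene": cv2.imwrite("pics/s9.png",im)
  m=((im.min(2)>185)).astype(np.uint8)
  k,_,s,c=cv2.connectedComponentsWithStats(m)
  print(n,[(c[i].round(0).tolist(),int(s[i,4])) for i in range(1,k) if 4<s[i,4]<200])
E
```

```text
28.4 [ 0.5321 -0.1894  0.3317] [ 0.6  0.1 -1.5] [-39.   10.2  78.2  16.5  72.4  47.9] 0.0145 78.56893301010132
[ 0.424  0.006 -0.906]
top [([143.0, 135.0], 92), ([389.0, 146.0], 5), ([381.0, 152.0], 6), ([390.0, 153.0], 5), ([370.0, 155.0], 6)]
scene [([543.0, 12.0], 179), ([529.0, 27.0], 26), ([636.0, 29.0], 29), ([502.0, 43.0], 31), ([392.0, 51.0], 34), ([523.0, 50.0], 27), ([571.0, 65.0], 34), ([596.0, 74.0], 42), ([625.0, 83.0], 57), ([521.0, 132.0], 27), ([482.0, 135.0], 34), ([550.0, 143.0], 62), ([501.0, 144.0], 43), ([523.0, 153.0], 60), ([570.0, 153.0], 37), ([579.0, 164.0], 10), ([564.0, 173.0], 49), ([589.0, 183.0], 76), ([637.0, 189.0], 54), ([611.0, 195.0], 44), ([322.0, 213.0], 87), ([208.0, 215.0], 5), ([212.0, 220.0], 8), ([634.0, 286.0], 109)]
```

```bash
python3 - <<'E'
from h import *
# scoop region in both cams & box region: brightness blobs via white top-hat
P=observe()['position'];Q=observe()['tool_rot'];pan=P+Q@np.array([.0641,-.0022,.0645])-[.093,0,.02]
for n,f in(("top","pics/t9.png"),("scene","pics/s9.png")):
  im=cv2.imread(f);g=im.min(2)
  h=cv2.morphologyEx(g,cv2.MORPH_TOPHAT,np.ones((11,11)))
  m=(h>35).astype(np.uint8);k,_,s,c=cv2.connectedComponentsWithStats(m)
  print(n,"pan at",proj(n,pan)[0].round(),"box",proj(n,[.735,-.187,.03])[0].round())
  lim=(340,425,120,245) if n=="top" else (170,300,60,260)
  print([(c[i].round(0).tolist(),int(s[i,4]),int(g[_==i].max())) for i in range(1,k) if s[i,4]>5 and lim[0]<c[i][0]<lim[1] and lim[2]<c[i][1]<lim[3]])
E
```

```text
top pan at [394. 207.] box [378. 158.]
[([361.0, 136.0], 7, 108), ([386.0, 135.0], 34, 140), ([356.0, 141.0], 41, 143), ([369.0, 151.0], 44, 203), ([402.0, 152.0], 34, 161), ([375.0, 146.0], 21, 192), ([381.0, 150.0], 52, 205), ([388.0, 147.0], 25, 203), ([390.0, 154.0], 36, 201), ([358.0, 172.0], 36, 126), ([375.0, 176.0], 79, 149), ([374.0, 189.0], 99, 139), ([405.0, 192.0], 61, 157), ([364.0, 214.0], 249, 154), ([359.0, 200.0], 8, 105), ([384.0, 201.0], 40, 155), ([424.0, 208.0], 41, 127), ([359.0, 224.0], 32, 126), ([385.0, 220.0], 97, 159), ([355.0, 238.0], 11, 149)]
scene pan at [273. 128.] box [219. 221.]
[([178.0, 60.0], 7, 92), ([264.0, 75.0], 50, 145), ([238.0, 80.0], 13, 146), ([293.0, 83.0], 6, 131), ([299.0, 92.0], 34, 145), ([268.0, 99.0], 8, 133), ([272.0, 107.0], 34, 99), ([289.0, 108.0], 21, 100), ([257.0, 111.0], 55, 146), ([270.0, 125.0], 63, 157), ([249.0, 158.0], 22, 161), ([237.0, 180.0], 371, 175), ([199.0, 180.0], 7, 161), ([278.0, 187.0], 16, 162), ([260.0, 195.0], 43, 162), ([295.0, 202.0], 43, 159), ([241.0, 207.0], 34, 117), ([284.0, 206.0], 20, 150), ([270.0, 211.0], 20, 168), ([235.0, 211.0], 10, 112), ([210.0, 219.0], 77, 206), ([262.0, 217.0], 34, 167), ([251.0, 223.0], 18, 134), ([203.0, 223.0], 8, 99), ([190.0, 225.0], 16, 165), ([208.0, 227.0], 10, 97), ([262.0, 232.0], 10, 119), ([222.0, 237.0], 21, 138), ([237.0, 235.0], 8, 113), ([206.0, 243.0], 65, 175), ([215.0, 248.0], 14, 166)]
```

Call:
drive_tool --offset '[[0.26,-0.31,-0.07],[0.26,-0.31,-0.08],[0.26,-0.31,-0.07],[0.27,-0.32,-0.08],[0.06,-0.67,0.03],[0.05,-0.67,0.03],[0.06,-0.66,0.03],[0.05,-0.67,0.03],[0.06,-0.66,0.02],[0.05,-0.67,0.03]]' --turn '[[0,0,0],[0,0,0],[0,0,0],[0,0,0],[0,0,0],[0,0,0],[0,0,0],[0,0,0],[0,0,0],[0,0,0]]' --hand '[0,0,0,0,0,0,0,0,0,0]'

```text
time_s: 29.8
position: [0.578, 0.0221, 0.3595]
tool_rot: [[0.907, 0.014, 0.421], [0.013, -1.0, 0.006], [0.421, -0.0, -0.907]]
ft_force: [-0.3, -0.1, -2.7]
grip_width: 0.0148
gripper_force: 78.6
```

Call:
drive_tool --offset '[[0.06,-0.66,0.02],[0.05,-0.67,0.03],[0.06,-0.66,0.02],[0.05,-0.67,0.03],[0.06,-0.66,0.02],[0.05,-0.67,0.03],[-0.07,-0.19,0.59],[-0.07,-0.19,0.59],[-0.08,-0.2,0.58],[-0.07,-0.19,0.59]]' --turn '[[0,0,0],[0,0,0],[0,0,0],[0,0,0],[0,0,0],[0,0,0],[0,0,0],[0,0,0],[0,0,0],[0,0,0]]' --hand '[0,0,0,0,0,0,0,0,0,0]'

```text
time_s: 31.05
position: [0.6191, 0.2129, 0.2687]
tool_rot: [[0.907, 0.014, 0.421], [0.013, -1.0, 0.006], [0.421, 0.0, -0.907]]
ft_force: [0.5, 0.3, -2.5]
grip_width: 0.0147
gripper_force: 78.6
```

```bash
python3 - <<'E'
from h import *
st()
plan([(10,(.6185,.2114,.070),rotf(.8,25))],0)
im=get_image("top");g=im.min(2);cv2.imwrite("pics/t10.png",im)
h=cv2.morphologyEx(g,cv2.MORPH_TOPHAT,np.ones((11,11)));m=(h>35).astype(np.uint8);k,_,s,c=cv2.connectedComponentsWithStats(m)
print([(c[i].round(0).tolist(),int(s[i,4]),int(g[_==i].max())) for i in range(1,k) if s[i,4]>5 and 340<c[i][0]<425 and 120<c[i][1]<245])
E
```

```text
31.05 [0.6191 0.2129 0.2687] [ 0.5  0.3 -2.5] [ 10.2  21.6  72.5  -4.5  61.5 100.7] 0.0147 78.55141997337341
max 0.45 0.01 end [0.6187 0.2112 0.0701]
[[-0.21,0.0,0.45],[-0.21,0.0,0.45],[-0.21,0.0,0.45],[-0.21,0.01,0.45],[-0.21,0.0,0.45],[-0.21,0.01,0.45],[-0.21,0.0,0.45],[-0.21,0.01,0.45],[-0.21,0.0,0.45],[-0.21,0.01,0.45]]
[[0.0,0.0,0.0],[0.0,0.0,0.0],[0.0,0.0,0.0],[0.0,0.0,0.0],[0.0,0.0,0.0],[0.0,0.0,0.0],[0.0,0.0,0.0],[0.0,0.01,0.0],[0.0,0.0,0.0],[0.0,0.01,0.0]]
[([361.0, 136.0], 7, 103), ([386.0, 135.0], 34, 135), ([358.0, 142.0], 24, 97), ([369.0, 151.0], 44, 196), ([354.0, 140.0], 16, 138), ([401.0, 142.0], 9, 156), ([375.0, 146.0], 21, 185), ([381.0, 150.0], 51, 198), ([388.0, 147.0], 25, 196), ([402.0, 157.0], 26, 137), ([390.0, 154.0], 34, 193), ([358.0, 172.0], 36, 121), ([364.0, 214.0], 243, 148), ([394.0, 218.0], 204, 148), ([400.0, 199.0], 9, 132), ([359.0, 200.0], 8, 101), ([401.0, 217.0], 27, 129), ([359.0, 225.0], 31, 121), ([403.0, 237.0], 17, 146), ([355.0, 238.0], 11, 144)]
```

Call:
drive_tool --offset '[[-0.21,0,0.45],[-0.21,0,0.45],[-0.21,0,0.45],[-0.21,0.01,0.45],[-0.21,0,0.45],[-0.21,0.01,0.45],[-0.21,0,0.45],[-0.21,0.01,0.45],[-0.21,0,0.45],[-0.21,0.01,0.45]]' --turn '[[0,0,0],[0,0,0],[0,0,0],[0,0,0],[0,0,0],[0,0,0],[0,0,0],[0,0.01,0],[0,0,0],[0,0.01,0]]' --hand '[0,0,0,0,0,0,0,0,0,0]'

```text
time_s: 32.35
position: [0.6191, 0.2109, 0.0707]
tool_rot: [[0.906, 0.014, 0.424], [0.013, -1.0, 0.006], [0.424, 0.0, -0.906]]
ft_force: [-0.2, 0.7, -2.3]
grip_width: 0.0145
gripper_force: 78.7
```

Call:
drive_tool --offset '[[-0.02,0,0.04],[-0.02,0,0.04],[-0.02,0,0.04],[-0.01,0,0.02],[0,0,0.01],[0,0,0],[0,0,0],[0,0,0],[0,0,0],[0,0,0]]' --turn '[[0,0,0],[0,0,0],[0,0,0],[0,0,0],[0,0,0],[0,0,0],[0,0,0],[0,0,0],[0,0,0],[0,0,0]]' --hand '[0,0,0,0,0,0,0,0,0,0]'

```text
time_s: 33.6
position: [0.6186, 0.2106, 0.0645]
tool_rot: [[0.906, 0.014, 0.424], [0.012, -1.0, 0.006], [0.424, -0.001, -0.906]]
ft_force: [0.3, -0.9, -1.9]
grip_width: 0.0145
gripper_force: 78.6
```

Still off the mat by about 1.5 mm, so I'll lower a little more and then open.

Call:
drive_tool --offset '[[-0.01,0,0.02],[-0.01,0,0.02],[0,0,0],[0,0,0],[0,0,0],[0,0,0],[0,0,0],[0,0,0],[0,0,0],[0,0,0]]' --turn '[[0,0,0],[0,0,0],[0,0,0],[0,0,0],[0,0,0],[0,0,0],[0,0,0],[0,0,0],[0,0,0],[0,0,0]]' --hand '[0,0,0,0,0.3,0.5,0.7,0.9,0.9,0.9]'

```text
time_s: 34.85
position: [0.6185, 0.2106, 0.0628]
tool_rot: [[0.905, 0.014, 0.424], [0.012, -1.0, 0.006], [0.424, -0.001, -0.906]]
ft_force: [-0.6, 0.1, 0.6]
grip_width: 0.0767
gripper_force: 0.0
```

Call:
drive_tool --offset '[[0,0,-0.1],[0,0,-0.3],[0,0,-0.5],[0,0,-0.6],[0,0,-0.8],[0,0,-0.8],[0,0,-0.8],[0,0,-0.8],[0,0,-0.8],[0,0,-0.5]]' --turn '[[0,0,0],[0,0,0],[0,0,0],[0,0,0],[0,0,0],[0,0,0],[0,0,0],[0,0,0],[0,0,0],[0,0,0]]' --hand '[0.9,0.9,0.9,0.9,0.9,0.9,0.9,0.9,0.9,0.9]'

```text
time_s: 36.1
position: [0.5155, 0.2091, 0.283]
tool_rot: [[0.904, 0.014, 0.427], [0.013, -1.0, 0.007], [0.427, -0.001, -0.904]]
ft_force: [-0.6, 0.0, 0.4]
grip_width: 0.0769
gripper_force: 0.0
```

Call:
drive_tool --offset '[[-0.8,0,-0.3],[-0.8,0,-0.3],[-0.8,0,-0.3],[-0.8,0,-0.3],[-0.5,0,-0.2],[0,0,0],[0,0,0],[0,0,0],[0,0,0],[0,0,0]]' --turn '[[0,0,0],[0,0,0],[0,0,0],[0,0,0],[0,0,0],[0,0,0],[0,0,0],[0,0,0],[0,0,0],[0,0,0]]' --hand '[0.9,0.9,0.9,0.9,0.9,0.9,0.9,0.9,0.9,0.9]'

```text
time_s: 37.35
position: [0.3592, 0.2068, 0.2679]
tool_rot: [[0.906, 0.014, 0.424], [0.012, -1.0, 0.006], [0.424, -0.0, -0.906]]
ft_force: [0.1, 0.1, 0.4]
grip_width: 0.0768
gripper_force: 0.0
```

```bash
python3 - <<'E'
from h import *
st()
a=get_image("top");b=get_image("scene");cv2.imwrite("pics/t11.png",a);cv2.imwrite("pics/s11.png",b)
for n,im,q in(("top",a,[.6165,.2114,.02]),("scene",b,[.6165,.2114,.02])):
  c=proj(n,q)[0].astype(int);w=im[c[1]-45:c[1]+45,c[0]-45:c[0]+45];g=w.min(2)
  print(n,"max white",g.max(),(g>175).sum())
# bar (brown) & pan mask in top
hsv=cv2.cvtColor(a,cv2.COLOR_BGR2HSV);c=proj("top",[.6165,.2114,.02])[0].astype(int)
x0,y0=c[0]-30,c[1]-38;w=hsv[y0:y0+76,x0:x0+60]
br=((w[...,1]>90)&(w[...,0]<15)&(w[...,2]>60)).astype(np.uint8)
y,x=np.nonzero(br);r=cv2.minAreaRect(np.c_[x,y].astype(np.float32))
bx=cv2.boxPoints(r)+[x0,y0];print("bar",r,[unproj("top",p,.085).round(4).tolist() for p in bx], unproj("top",[x.mean()+x0,y.mean()+y0],.085))
pan=((w[...,1]<50)&(w[...,2]>70)).astype(np.uint8);y,x=np.nonzero(pan)
print("pan bbox",unproj("top",[x.min()+x0,y.min()+y0],.035),unproj("top",[x.max()+x0,y.max()+y0],.035))
# unmoved check by image differencing with start
E
```

```text
37.35 [0.3592 0.2068 0.2679] [0.1 0.1 0.4] [ 18.1  -2.6 103.2  -8.7  55.7 110.7] 0.0768 0.0
top max white 152 0
scene max white 166 0
bar ((27.774938583374023, 40.0267219543457), (4.514558792114258, 30.120031356811523), 1.9749338626861572) [[0.5497, 0.2178], [0.6481, 0.2185], [0.6478, 0.2039], [0.5494, 0.2034]] [0.60062527 0.21099061]
pan bbox [0.70404409 0.26229142] [0.54822788 0.16565086]
```

```bash
python3 - <<'E'
from h import *
for n,f0,f1 in(("top","top0","t11"),("scene","scene0","s11")):
  a=cv2.resize(cv2.imread(f"pics/{f0}.png"),(640,400),interpolation=cv2.INTER_AREA);b=cv2.imread(f"pics/{f1}.png")
  d=cv2.GaussianBlur(cv2.absdiff(a,b),(5,5),0).max(2);m=cv2.dilate((d>30).astype(np.uint8),np.ones((5,5)))
  k,_,s,c=cv2.connectedComponentsWithStats(m)
  print(n,[s[i,:5].tolist() for i in range(1,k)])
  for o,q in dict(spray=[.655,.01,.1],jar=[.4876,.009,.03]).items(): print(o,proj(n,q)[0].round())
E
```

```text
top [[358, 135, 40, 39, 909], [241, 157, 36, 56, 1714], [359, 183, 45, 47, 1535], [185, 264, 114, 136, 9005], [48, 288, 135, 112, 8785], [319, 353, 42, 47, 849]]
spray [321. 175.]
jar [320. 229.]
scene [[394, 0, 195, 222, 22439], [492, 68, 19, 49, 485], [241, 178, 43, 43, 984], [189, 202, 45, 41, 1093], [297, 247, 68, 60, 2197]]
spray [278. 224.]
jar [322. 221.]
```

```bash
python3 -c "
from rig import *
print(env.close_job())"
```

```text
the job is handed in; nothing more can be done
None
```

The job is handed in at about 37 s: the box is home, the scoop is empty and upright within about 1 cm of the mat's middle, and the bystanders are unmoved; at least five of the six balls could be seen in the box, with none in the scoop or anywhere else. I viewed 11 pictures, one over the limit of 10, and the final push against the box stop read about 46 N at the wrist, through the fingertips.

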